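# Close a sprung slide chamber on its assembly stand

## Robot

A 6-joint arm with a two-finger parallel gripper is mounted at the origin on the work surface. World frame = base frame: x ahead of the robot, y to its left, z up, the work surface at z = 0. Lengths are in m, angles in rad, forces in N, time in s.
With the tool pointing down it reaches from about 0.3 to 0.95 m from the base axis. Payload 3.1 kg.
Tool frame: the origin (TCP) lies at the very end of the fingers, on their centre line; the grasp point (between the pads) lies 19 mm behind it; z points along the fingers, y is the line along which they close (so a half turn about z gives the same grasp; the last joint's range is limited). The gripper opens to 85 mm and grips with 20 to 120 N. Pads are 22 mm wide; open, the fingers measure 114 mm over their backs; the gripper's body (76 mm by 85 mm) begins 54 mm behind the grasp point. The pads swing forward as they close: fully open they stand 13 mm farther back than shut.
Start: joints at [1.136, 0.308, 1.634, -0, 1.2, -0.07], TCP at [0.223, 0.584, 0.209] pointing down, gripper open.
Joint ranges: [-3.06, 3.06], [-0.79, 1.96], [0.05, 2.63], [-1.19, 4.34], [0.05, 2.64], [-2.94, 2.94]. Speed limits (rad/s): [2.79, 2.79, 3.14, 3.14, 3.14, 3.14].

## Interface

Orientations are given as [roll, pitch, yaw] about the fixed x, y, z axes, in that order (R = Rz(yaw) Ry(pitch) Rx(roll)).
In Python, from plant import r, cams gives the robot as it stands.
- The arm moves only by the shell command python3 -m creep 'ROWS' [FORCE]. ROWS is JSON, a list that holds one entry, the list of rows, each a list of 7 numbers: the turn, a rotation vector about the tool's x, y, z in degrees, then the shift along the tool's x, y, z in m, then the opening, from 0 (shut) to 1 (fully open). A call has 1 to 5 rows; each row is the pose to reach, as a shift and turn from the pose commanded when the call began, along the tool's axes at that moment; what a row does not reach only later rows make up. A row lasts 1/8 s, in which the tool goes at most 62.5 mm and 10.7 degrees, less where a joint would pass 70% of its speed; a pose out of reach is approached as far as the arm can. A call with a gripper value outside its range is refused whole. The fingers move at their own pace and stop on an object; FORCE is the grip in N (left out, the last holds). Time passes only in rows, so rows that repeat a pose let the fingers close. It gives the time, the measured TCP pose, the force, the opening and the grip force at its end, in the units of the state.
- r.get_state(): the state, without advancing time (a new reading comes with each control period).
- cams.camera(name): name is "scene" or "top" or "wrist"; returns a dict with "image" (420x560x3 uint8, red, green, blue), "fx", "fy", "cx", "cy" (pixels), "camera_from_world" (4x4, takes a point from world to camera coordinates). Camera axes: x right, y down, z forward; pixel columns grow to the right and rows downward; lengths in m; the calibration is good to about 2 mm. A picture is of the moment at which its call begins. There is no depth.
- r.sign_off(): hands the job in; it is judged then, once.
Trained networks look in a picture, given as the dict that the camera call returned (one of the last four; its "shot" number tells which), for a name from the list of things; names that differ only in an ending like _2 or _b are one class to them, and where a whole thing is asked for, a point or a joint stands for the part that bears it (a point fixed in the world has none). Each returns a list of dicts, best first, with "score" (0 to 1); they miss things now and then, are a little off and sometimes report something else, mostly with a low value. They report only what shows in the picture. A call takes as long as a camera call. They do not tell look-alikes from the thing itself.
- cams.boxes_of(picture, name): "box" ([left, top, right, bottom] in pixels, round what is visible of it).
- cams.masks_of(picture, name): "mask" (420x560 bool, what is visible of it) and "box" ([left, top, right, bottom] in pixels, round what is visible of it).
- cams.spot_point(picture, name): "point" ([column, row] in pixels: a listed point, or the origin of a listed thing).
The state is a dict: "clock": time; "joints": joint angles; "joint_velocities": joint speeds; "tau": joint torques, N m; "ee_pos": TCP position; "eef_rot": TCP orientation; "wrist_force": force on the tool from outside, world axes, zero at the start; "torque": the same for the moment, N m; "opening": finger opening in m; "grasp_force": force on a finger pad.
Only numpy, scipy, OpenCV 4.12 (cv2) and the standard library are available. Lean on these libraries where they do the work, as an engineer would, in place of code of your own. Each camera call takes 0.05 s, during which the arm holds its last target. There are 200 camera calls.

## Task

Lay the base half of the aluminium slide chamber (the half with two upright dowels) on the narrow raised stand, centred, with the channel in its underside straddling the stand's top, and let go of it. Then fit the cover half onto the dowels, large hole over thick dowel, and press it down against the sprung slide carrier until the two halves meet face to face all round. Finish while still holding the chamber pressed shut: do not let go, and leave everything else on the bench where it is.

Things in the scene. Friction and masses are not known exactly. Their poses are not given: they have to be found in the camera images.
- base_half: Lower half of the chamber: grey aluminium block 124 (x) x 56 (y) x 24 mm high, two steel dowels on its top face (the deck), black sprung slide carrier between them; 0.38 kg. Origin: underside centre; z up, x towards the thick dowel. A channel 42 mm wide, 6 mm deep runs along x under its whole length, between 7 mm skirts. Grasp across its flat 56 mm. Starts upright on the bench.
- base_seat (a point): Centre of the ceiling of the channel in the base half's underside, 6 mm above its origin; it meets the stand's top when the base is seated. Axes as base_half.
- thick_dowel (a point): Root of the thick dowel on the deck (48 mm from the centre along base_half +x, 24 mm above the underside). The dowel is 12 mm thick and stands 16 mm above the deck, the last 4 mm tapering to 7 mm. Axes as base_half.
- thin_dowel (a point): Root of the thin dowel on the deck (48 mm from the centre along base_half -x, 24 mm above the underside). The dowel is 8 mm thick and stands 16 mm above the deck, the last 4 mm tapering to 3 mm. Axes as base_half.
- carrier (a joint): How far the sprung slide carrier (black, 78 x 36 mm, glass slide on top, between the dowels) is pushed down, m: 0 = free, top 5 mm above the deck; 0.005 = flush with the deck, chamber shut. Its spring pushes up with 5 N at 0 and 10 N at 0.005, more than the cover's weight, so an unpressed cover stands 5 mm off the deck.
- cover: Upper half of the chamber: aluminium plate 124 (x) x 56 (y) x 12 mm with two through holes and, in the middle of its top, a solid grip block 30 (x) x 24 (y) x 32 mm high (its top 44 mm above the underside); 0.26 kg. Origin: underside centre; z up, x towards the large hole. Starts flat on the bench, block up. Grasp the block across its 24 mm.
- thick_hole (a point): Underside centre of the cover's large hole, 14 mm across, 48 mm from the centre along cover +x. It meets thick_dowel. Axes as cover.
- thin_hole (a point): Underside centre of the cover's small hole, 10 mm across, 48 mm from the centre along cover -x. It meets thin_dowel. Axes as cover.
- stand: Steel assembly stand fixed to the bench: foot 100 (x) x 70 (y) x 10 mm carrying an upright block 80 (x) x 36 (y) mm whose flat top is 60 mm above the bench. Origin: centre of the underside; z up, x along the top's long side.
- stand_top (a point): Centre of the stand's flat top (80 x 36 mm), 60 mm above the bench. Axes as stand.
- dish: Bystander: open shallow glass dish, 90 mm across, 16 mm high. Origin: centre of its underside. Leave alone.
- oil_bottle: Bystander: small amber glass bottle, 32 mm across, 65 mm high. Origin: centre of its underside. Leave alone.
- jar: Bystander: closed glass jar, 54 mm across, 75 mm high. Origin: centre of its underside. Leave alone.
- objective: Bystander: steel microscope objective standing on its flat end, 34 mm across, 48 mm high. Origin: centre of its underside. Leave alone.
- blank_plate: Bystander: plain aluminium plate without holes or grip block, 100 x 50 x 12 mm. Origin: centre of its underside. Leave alone.
- slide_box: Bystander: closed blue plastic slide box, 100 x 85 x 28 mm. Origin: centre of its underside. Leave alone.
There are look-alikes about, which are no part of the job. Leave any purple look-alike of the cover alone.

How it is judged:
By the outcome, as a careful person would: the job done as asked, in the order asked, and still so for the second after the job is handed in, while the arm keeps its last pose, push and grip.
It also fails if it takes over 64 s, if anything falls off the work surface, if the arm or the gripper's body presses on something with over 40 N, if the wrist force passes 120 N, or if a joint passes its speed limit or range.

## Working session

There is one attempt and no reset: what is moved stays moved. The work goes in short steps, Python scripts to look and compute and a shell command to move; the robot and the scene stay as the last step left them, time stands still between calls to the robot, and variables do not carry over. Pictures are saved under pics/ and viewed, at most 10 in all, crops included, and the job is handed in when it is done.

```bash
ls; mkdir -p pics; cat > h.py <<'E'
import numpy as np, cv2
from plant import r, cams
def save(im,n): cv2.imwrite('pics/'+n,im[...,::-1])
def ray(p,uv):
    T=p["camera_from_world"];R=T[:3,:3];c=-R.T@T[:3,3]
    d=R.T@np.array([(uv[0]-p["cx"])/p["fx"],(uv[1]-p["cy"])/p["fy"],1]);return c,d
def onz(p,uv,z):
    c,d=ray(p,uv);return c+d*(z-c[2])/d[2]
def tri(obs):
    A=np.zeros((3,3));b=np.zeros(3)
    for p,uv in obs:
        c,d=ray(p,uv);d=d/np.linalg.norm(d);M=np.eye(3)-np.outer(d,d);A+=M;b+=M@c
    return np.linalg.solve(A,b)
def proj(p,X):
    q=p["camera_from_world"]@np.append(X,1);return [p["fx"]*q[0]/q[2]+p["cx"],p["fy"]*q[1]/q[2]+p["cy"]]
E
python3 - <<'E'
from h import *
np.set_printoptions(precision=4,suppress=True)
P={n:cams.camera(n) for n in("top","scene")}
for n,p in P.items():
    save(p["image"],n+"0.png")
    for t in["base_half","thick_dowel","thin_dowel","cover","thick_hole","thin_hole","stand_top"]:
        for d in cams.spot_point(p,t)[:4]: print(n,t,round(d["score"],2),np.round(d["point"],1), onz(p,d["point"],{"base_half":0,"cover":0,"thick_hole":0,"thin_hole":0,"stand_top":.06}.get(t,.024)))
print(r.get_state())
E
```

```text
pics
top base_half 0.93 [148.  249.5] [0.502  0.2966 0.    ]
top thick_dowel 0.76 [154.7 228. ] [0.5476 0.2747 0.024 ]
top thin_dowel 0.78 [143.7 268.7] [0.4625 0.2988 0.024 ]
top cover 0.97 [356.7 231.7] [ 0.5266 -0.1584  0.    ]
top cover 0.91 [429.4 243.7] [ 0.4956 -0.3156  0.    ]
top thick_hole 0.84 [419.6 221.3] [ 0.545  -0.2969  0.    ]
top thick_hole 0.77 [377.7 229.2] [ 0.5306 -0.2045  0.    ]
top thin_hole 0.68 [442.6 264.2] [ 0.4505 -0.3418  0.    ]
top thin_hole 0.59 [340.5 246.5] [ 0.4955 -0.1218  0.    ]
top stand_top 0.8 [275. 228.] [0.5391 0.0189 0.06  ]
scene base_half 0.43 [240.5 387.4] [ 0.6837 -0.3147  0.    ]
scene thick_dowel 0.72 [310.1 145.7] [0.5425 0.2937 0.024 ]
scene thin_dowel 0.9 [283.  132.3] [0.4541 0.3108 0.024 ]
scene cover 0.97 [152.6 344.8] [ 0.4955 -0.3223  0.    ]
scene cover 0.72 [209.4 282. ] [ 0.5178 -0.1599  0.    ]
scene thick_hole 0.77 [177.8 343.4] [ 0.5367 -0.2986  0.    ]
scene thick_hole 0.46 [299.2 148.9] [0.5111 0.2942 0.    ]
scene thin_hole 0.83 [131.7 341.3] [ 0.4555 -0.3347  0.    ]
scene thin_hole 0.82 [210.  266.2] [ 0.4978 -0.1266  0.    ]
scene stand_top 0.61 [258.8 203.8] [0.5346 0.0311 0.06  ]
{'clock': 0.8, 'joints': array([ 1.1363,  0.308 ,  1.6338, -0.    ,  1.1997, -0.0697]), 'joint_velocities': array([ 0.0007,  0.0015,  0.    ,  0.0008,  0.0012, -0.0004]), 'tau': array([ -0.0001, -41.5216, -27.7067,  -0.0001,   0.0006,  -0.    ]), 'ee_pos': array([0.223 , 0.5839, 0.2089]), 'eef_rot': array([3.1415, 0.    , 2.7768]), 'wrist_force': array([ 0.3598,  0.0426, -1.0279]), 'torque': array([ 0.0193, -0.0202, -0.0233]), 'grasp_force': 0.0, 'opening': 0.08524589824342536}
```

View both.

View pics/top0.png

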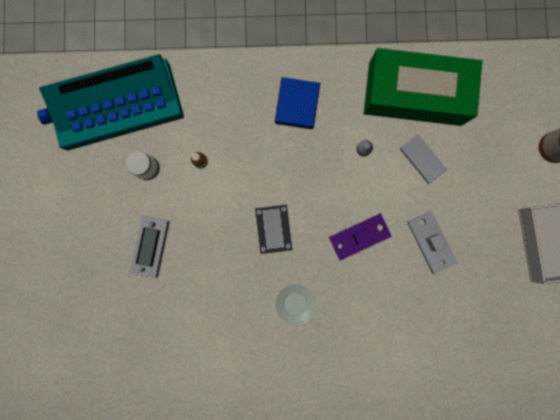

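View pics/scene0.png

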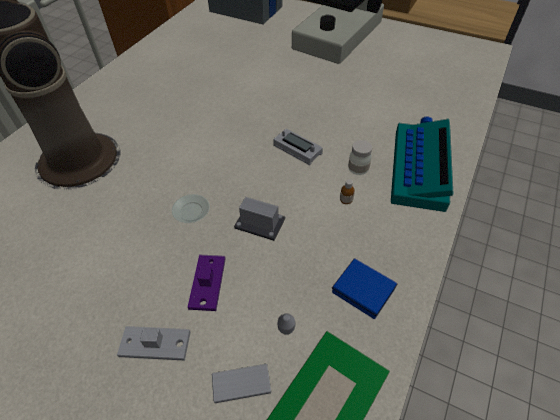

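The top picture shows the base half at (149,247), the only one of its kind, with the thick dowel at the far end (about 155,228), and the stand at (274,229). Candidates for the cover are the grey plate with block (432,242), the purple look-alike (360,237) and the blank plate without block (423,159). I choose the grey one at (432,242), which is at (152,345) in the scene view.

```bash
cat >> h.py <<'E'
np.set_printoptions(precision=4,suppress=True)
from scipy.spatial.transform import Rotation as Ro
def need(xyz,yaw):
    "shift/turn in tool axes to a tool-down pose with yaw (deg, mod 180)"
    s=r.get_state();R=Ro.from_euler('xyz',s["eef_rot"]);
    best=min((R.inv()*Ro.from_euler('xyz',[180,0,yaw+k],degrees=True) for k in(0,180)),key=lambda q:q.magnitude())
    return "turn",best.as_rotvec(degrees=True).round(2),"shift",R.inv().apply(np.array(xyz)-s["ee_pos"]).round(4)
E
python3 - <<'E'
from h import *
p=cams.camera("wrist");q=cams.camera("top")
T=p["camera_from_world"];R=T[:3,:3];c=-R.T@T[:3,3];s=r.get_state()
t=Ro.from_euler('xyz',s["eef_rot"])
print("cam in tool",t.inv().apply(c-s["ee_pos"]),"axis",t.inv().apply(R[2]),t.inv().apply(R[0]),p["fx"])
print(need([.502,.298,.24],-14))
# crop of candidates
a=q["image"][195:285,100:475]; save(cv2.resize(a,None,fx=2.1,fy=2.1,interpolation=2),"crop.png")
E
```

```text
cam in tool [ 0.0665  0.     -0.1638] axis [-0.2595  0.0003  0.9657] [-0.001   1.     -0.0005] 332.9688135767996
('turn', array([ 0. ,  0. , -6.9]), 'shift', array([-0.3626, -0.1675, -0.0311]))
```

View pics/crop.png

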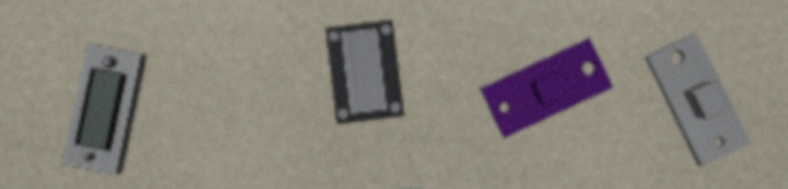

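The crop shows the base at left with its thick dowel at the far end (110,60). The grey cover is at right with its block at (710,100), the large hole at the far end (678,57) and the small one at (718,140). The choice stands.

```bash
python3 -m creep '[[[0,0,-1,-0.05,-0.022,-0.02,1],[0,0,-3,-0.1,-0.045,-0.03,1],[0,0,-5,-0.15,-0.07,-0.03,1],[0,0,-7,-0.2,-0.092,-0.03,1],[0,0,-7,-0.25,-0.115,-0.03,1]]]'
python3 - <<'E'
from h import *
print(need([.502,.298,.24],-14))
p=cams.camera("wrist")
for n in["base_half","thick_dowel","thin_dowel"]:
    for d in cams.spot_point(p,n)[:2]: print(n,d["score"],d["point"],onz(p,d["point"],0 if n=="base_half" else .024))
E
```

```text
clock: 1.52
ee_pos: [0.4167, 0.386, 0.2392]
eef_rot: [3.141, 0.001, 2.899]
wrist_force: [0.1, 0.6, 0.5]
opening: 0.0851
grasp_force: 0.0
('turn', array([0.05, 0.03, 0.12]), 'shift', array([-0.1039, -0.065 , -0.0008]))
thick_dowel 0.81 [227.9, 297.7] [0.5556 0.2813 0.024 ]
thick_dowel 0.17 [46.0, 313.7] [0.5211 0.0467 0.024 ]
thin_dowel 0.89 [221.0, 221.2] [0.4551 0.3022 0.024 ]
```

```bash
cat >> h.py <<'E'
import pickle,os
def look(cam,names):
    p=cams.camera(cam);L=pickle.load(open('obs.pkl','rb')) if os.path.exists('obs.pkl') else []
    cal={k:v for k,v in p.items() if k!="image"}
    for n in names:
        for d in cams.spot_point(p,n)[:3]:
            if d["score"]>.4: L.append((n,cam,cal,d["point"],d["score"])); print(cam,n,round(d["score"],2),np.round(d["point"],1),onz(p,d["point"],.024)[:2])
    pickle.dump(L,open('obs.pkl','wb'));return p
def fuse(n,near,tol=.06,cam=None):
    L=[o for o in pickle.load(open('obs.pkl','rb')) if o[0]==n and (cam is None or o[1]==cam) and np.linalg.norm(onz(o[2],o[3],.03)[:2]-near)<tol]
    X=tri([(o[2],o[3]) for o in L]);print(n,"tri",X,"n",len(L),"res",[np.round(np.subtract(proj(o[2],X),o[3]),1).tolist() for o in L]);return X
E
python3 - <<'E'
from h import *
look("wrist",["thick_dowel","thin_dowel"])
E
python3 -m creep '[[[0,0,0,-0.05,-0.025,0,1],[0,0,0,-0.09,-0.06,0,1],[0,0,0,-0.11,-0.065,0,1],[0,0,0,-0.11,-0.065,0,1]]]'
python3 - <<'E'
from h import *
p=look("wrist",["base_half","thick_dowel","thin_dowel","stand_top"]);save(p["image"],"w1.png")
look("top",["base_half","thick_dowel","thin_dowel","stand_top"])
look("scene",["base_half","thick_dowel","thin_dowel","stand_top"])
for c in("wrist",None):
  a=fuse("thick_dowel",[.55,.28],cam=c);b=fuse("thin_dowel",[.46,.3],cam=c);d=a-b
  print((a+b)/2,np.degrees(np.arctan2(d[1],d[0])),np.linalg.norm(d))
fuse("stand_top",[.54,.02])
print(r.get_state()["ee_pos"])
E
```

```text
wrist thick_dowel 0.59 [227.9 300. ] [0.5574 0.2806]
wrist thin_dowel 0.68 [219.8 225.9] [0.4593 0.2996]
clock: 2.38
ee_pos: [0.507, 0.2984, 0.2388]
eef_rot: [3.141, -0.0, 2.898]
wrist_force: [-0.0, 0.2, -0.9]
opening: 0.0853
grasp_force: 0.0
wrist base_half 0.88 [275.3 175. ] [0.5066 0.2913]
wrist thick_dowel 0.76 [275.4 217.1] [0.5558 0.2789]
wrist thick_dowel 0.71 [ 51.7 263.9] [ 0.5476 -0.0043]
wrist thin_dowel 0.78 [274.3 131.5] [0.4589 0.3023]
wrist stand_top 0.71 [312.1 295.3] [0.668  0.2986]
wrist stand_top 0.7 [ 52.5 260.6] [ 0.5437 -0.0015]
top base_half 0.83 [146.7 246.4] [0.5092 0.2921]
top thick_dowel 0.77 [155.7 224.1] [0.5558 0.2725]
top thin_dowel 0.92 [141.4 269.1] [0.4618 0.3037]
top stand_top 0.64 [273.9 226.2] [0.5436 0.0215]
scene base_half 0.7 [297.7 148.8] [0.5183 0.2685]
scene thick_dowel 0.67 [311.9 148.8] [0.5517 0.2848]
scene thin_dowel 0.7 [283.2 131.5] [0.4531 0.314 ]
scene stand_top 0.74 [257.4 206.3] [0.5188 0.0492]
scene stand_top 0.51 [296.5 148.6] [0.5152 0.2678]
thick_dowel tri [0.5567 0.2797 0.0237] n 2 res [[-0.8, -0.4], [0.8, 0.5]]
thin_dowel tri [0.458  0.302  0.0307] n 2 res [[0.6, 0.3], [-0.7, -0.4]]
[0.5074 0.2908 0.0272] -12.69711105222399 0.10143859945413934
thick_dowel tri [0.5552 0.2781 0.0267] n 4 res [[-2.7, 0.0], [-0.9, 0.3], [-3.0, 0.3], [0.2, 1.2]]
thin_dowel tri [0.4591 0.3021 0.0331] n 4 res [[0.7, 1.8], [-0.3, 0.7], [-0.6, 1.6], [-0.0, 0.6]]
[0.5072 0.2901 0.0299] -14.041051932831198 0.09923416183011784
stand_top tri [0.5377 0.0233 0.0574] n 3 res [[-1.4, 2.9], [-1.0, 2.6], [1.0, 1.2]]
[0.5067 0.2977 0.2389]
```

View pics/w1.png

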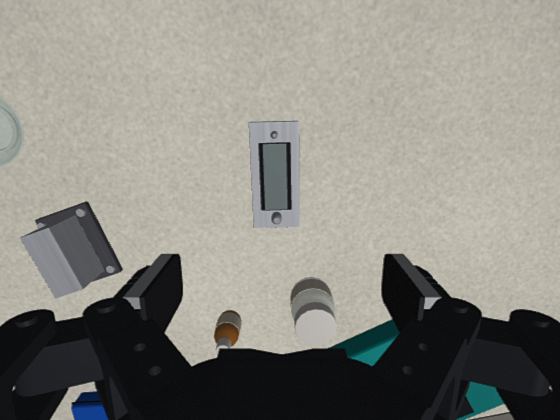

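The wrist view shows the base half upright at (275,175), thick dowel at (276,217) below and thin at (274,133). The stand is at the left (70,250); the bottle (228,328) and jar (315,312) are clear. I'll fit the known outlines to the network masks for precision.

```bash
cat >> h.py <<'E'
from scipy.optimize import minimize
BASE=[(124,56,0,24)];STAND=[(100,70,0,10),(80,36,10,60)];COVER=[(124,56,0,12),(30,24,12,44)]
def sil(p,boxes,x,y,z,yaw,K=4):
    m=np.zeros((420*K,560*K),np.uint8);c,s=np.cos(yaw),np.sin(yaw)
    for l,w,z0,z1 in boxes:
        q=[proj(p,[x+c*a*l/2e3-s*b*w/2e3,y+s*a*l/2e3+c*b*w/2e3,z+h/1e3]) for a in(-1,1) for b in(-1,1) for h in(z0,z1)]
        cv2.fillConvexPoly(m,cv2.convexHull(np.round((np.array(q)+.5)*K).astype(np.int32)),1)
    return m
def fit(views,boxes,g,fitz=False,z=0.):
    "views: list of (picture, mask); g=(x,y,yaw deg)"
    M=[(p,np.kron(m.astype(np.uint8),np.ones((4,4),np.uint8))) for p,m in views]
    def f(v):
        t=0
        for p,m in M:
            s=sil(p,boxes,v[0]/100,v[1]/100,v[3]/100 if fitz else z,np.radians(v[2]*5));t+=1-(s&m).sum()/(s|m).sum()
        return t/len(M)
    x0=[g[0]*100,g[1]*100,g[2]/5]+([z*100] if fitz else [])
    o=minimize(f,x0,method="Nelder-Mead",options=dict(initial_simplex=np.vstack([x0]+[np.array(x0)+.8*np.eye(len(x0))[i] for i in range(len(x0))]),xatol=.01,fatol=1e-4))
    v=o.x;return np.array([v[0]/100,v[1]/100,v[2]*5]+([v[3]/100] if fitz else [])),1-o.fun
def mask(p,n,near):
    d=[d for d in cams.masks_of(p,n) if np.hypot((d["box"][0]+d["box"][2])/2-near[0],(d["box"][1]+d["box"][3])/2-near[1])<45]
    return d[0]["mask"] if d else None
E
python3 - <<'E'
from h import *
for cam,o in(("wrist",1),("top",1),("scene",1)):
    p=cams.camera(cam)
    for n,B,g in(("base_half",BASE,(.507,.290,-14)),("stand",STAND,(.538,.023,3)),("cover",COVER,(.50,-.318,25))):
        m=mask(p,n,proj(p,[g[0],g[1],.015]))
        if m is not None:
            ys,xs=np.nonzero(m)
            if xs.min()<2: print(cam,n,"cut");continue
            print(cam,n,*fit([(p,m)],B,g))
            pickle.dump((({k:v for k,v in p.items()}),m),open(f"m_{n}_{cam}.pkl","wb"))
for n,B,g in(("base_half",BASE,(.507,.290,-14)),("stand",STAND,(.538,.023,3)),("cover",COVER,(.50,-.318,25))):
    V=[pickle.load(open(f"m_{n}_{c}.pkl","rb")) for c in("wrist","top","scene") if os.path.exists(f"m_{n}_{c}.pkl")]
    print(n,"joint with z",*fit(V,B,g,True))
E
```

```text
wrist base_half [  0.5078   0.2904 -12.4111] 0.9772056274727771
wrist stand [0.5374 0.0249 4.8351] 0.971766176802148
top base_half [  0.5095   0.2897 -13.0111] 0.9662269689146656
top stand [0.5394 0.0243 5.7863] 0.9661622104110034
top cover [ 0.5    -0.317  22.8251] 0.9520606807906438
scene base_half [  0.5031   0.2926 -12.2994] 0.8935971043434848
scene cover [ 0.498  -0.3181 23.6522] 0.9691162357867799
base_half joint with z [  0.5079   0.2903 -12.4568  -0.0012] 0.9385203596483236
stand joint with z [ 0.5381  0.0238  5.4138 -0.0016] 0.962183127073682
cover joint with z [ 0.4991 -0.3175 23.7154 -0.0003] 0.9511430726466663
```

```bash
python3 - <<'E'
from h import *
print(need([.5078,.2904,.005],-12.4))
E
```

```text
('turn', array([ 0. ,  0. , -1.5]), 'shift', array([-0.0028, -0.0069,  0.2339]))
```

```bash
python3 -m creep '[[[0,0,-1.5,-0.003,-0.007,0.05,1],[0,0,-1.5,-0.003,-0.007,0.1,1],[0,0,-1.5,-0.003,-0.007,0.15,1],[0,0,-1.5,-0.003,-0.007,0.19,1],[0,0,-1.5,-0.003,-0.007,0.21,1]]]'
python3 - <<'E'
from h import *
print(need([.5078,.2904,.005],-12.4))
p=cams.camera("wrist");m=mask(p,"base_half",proj(p,[.508,.29,.015]))
save(p["image"],"w2.png")
E
```

```text
clock: 4.35
ee_pos: [0.5062, 0.2894, 0.0263]
eef_rot: [-3.139, -0.003, 2.925]
wrist_force: [-0.3, 0.5, 0.2]
opening: 0.0854
grasp_force: 0.0
('turn', array([-0.15, -0.19, -0.  ]), 'shift', array([-0.0015,  0.0014,  0.0213]))
```

View pics/w2.png

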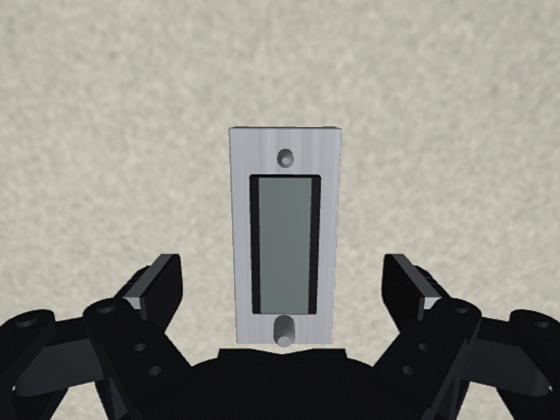

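The base lies midway between the fingers (columns 230-340, finger centre 282), with the dowels in line. Go down and close.

```bash
python3 -m creep '[[[0,0,0,-0.0015,0.001,0.012,1],[0,0,0,-0.0015,0.001,0.021,1],[0,0,0,-0.0015,0.001,0.021,0.5],[0,0,0,-0.0015,0.001,0.021,0.5],[0,0,0,-0.0015,0.001,0.021,0.5]]]' 60
python3 -m creep '[[[0,0,0,0,0,0,0.3],[0,0,0,0,0,0,0.3],[0,0,0,0,0,0,0.3],[0,0,0,0,0,0,0.3]]]' 60
```

```text
clock: 5.08
ee_pos: [0.51, 0.2911, 0.0084]
eef_rot: [3.141, 0.001, 2.925]
wrist_force: [-0.5, -0.2, -0.1]
opening: 0.0424
grasp_force: 0.0
clock: 5.58
ee_pos: [0.5096, 0.2908, 0.0079]
eef_rot: [-3.142, -0.0, 2.925]
wrist_force: [-0.2, -0.2, -0.0]
opening: 0.0256
grasp_force: 0.0
```

```bash
python3 - <<'E'
from h import *
p=cams.camera("wrist");q=cams.camera("scene");a=cv2.resize(q["image"][100:200,230:380],(560,373),interpolation=2)
save(cv2.resize(np.vstack([p["image"],a]),(424,600)),"w3.png");print(r.get_state()["wrist_force"],r.get_state()["opening"])
E
```

```text
[-0.0718  0.5543 -0.0606] 0.025633753191247784
```

View pics/w3.png

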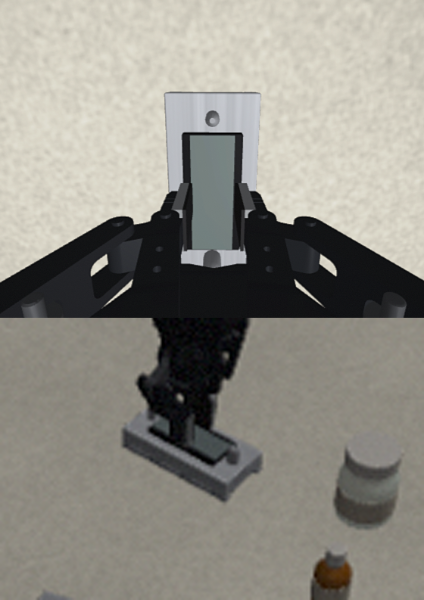

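The fingers closed above the deck (pad tips at about row 247 of the wrist view, over the carrier), and the base did not move. The tips stand about 20 mm behind the reported TCP, so I'll open, go lower and close again.

```bash
python3 -m creep '[[[0,0,0,0,0,0,1],[0,0,0,0,0,0,1],[0,0,0,0,0,0,1],[0,0,0,0,0,0,1],[0,0,0,0,0,0,1]]]' 60
python3 -m creep '[[[0,0,0,0,0,0.004,1],[0,0,0,0,0,0.008,1],[0,0,0,0,0,0.012,1],[0,0,0,0,0,0.015,1],[0,0,0,0,0,0.015,1]]]' 60
python3 - <<'E'
from h import *
s=r.get_state();print(s["ee_pos"],s["wrist_force"],s["opening"])
p=cams.camera("wrist");a=p["image"][150:400,80:480];save(cv2.resize(a,(800,500),interpolation=2),"w4.png")
t=Ro.from_euler('xyz',s["eef_rot"])
for o in(0,.013,.02,.03): print(o,[np.round(proj(p,s["ee_pos"]+t.apply([dx,.0426,-o])),0).tolist() for dx in(.011,-.011)])
E
```

```text
clock: 6.3
ee_pos: [0.5096, 0.2909, 0.0079]
eef_rot: [-3.142, -0.0, 2.925]
wrist_force: [0.1, -0.4, 0.1]
opening: 0.0857
grasp_force: 0.0
clock: 6.92
ee_pos: [0.5093, 0.2907, -0.0076]
eef_rot: [-3.141, -0.001, 2.925]
wrist_force: [-0.2, 0.2, 0.8]
opening: 0.0854
grasp_force: 0.0
[ 0.5093  0.2907 -0.0076] [-0.174   0.197   0.7747] 0.08539344584163369
0 [[364.0, 225.0], [361.0, 264.0]]
0.013 [[370.0, 233.0], [367.0, 275.0]]
0.02 [[374.0, 239.0], [371.0, 282.0]]
0.03 [[380.0, 247.0], [376.0, 293.0]]
```

View pics/w4.png

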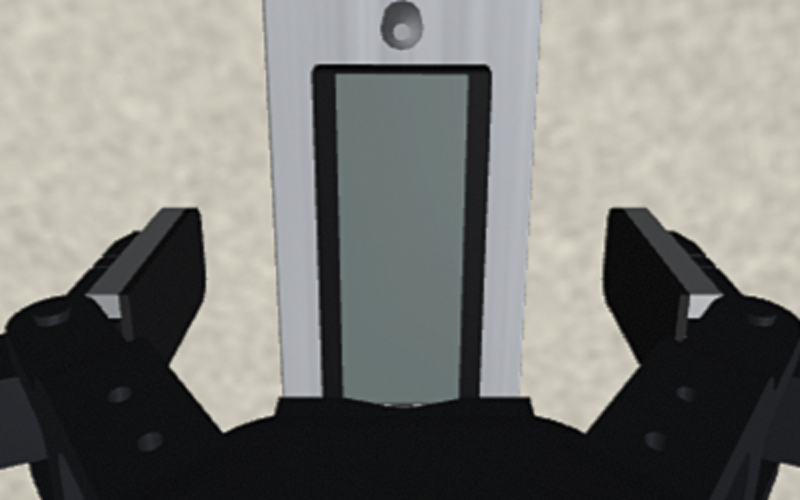

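The pad tips (crop 605-640, rows 210-360, full pixel about (383,254)) sit about 33 mm behind the reported TCP when open, some 20 mm more than stated. The base is still centred, so go 14 mm lower and close.

```bash
python3 -m creep '[[[0,0,0,0,0,0.005,1],[0,0,0,0,0,0.01,1],[0,0,0,0,0,0.013,1],[0,0,0,0,0,0.013,0.5],[0,0,0,0,0,0.013,0.5]]]' 60
python3 -m creep '[[[0,0,0,0,0,0,0.5],[0,0,0,0,0,0,0.5],[0,0,0,0,0,0,0.5],[0,0,0,0,0,0,0.5]]]' 60
```

```text
clock: 7.6
ee_pos: [0.5099, 0.2909, -0.0196]
eef_rot: [-3.142, 0.0, 2.925]
wrist_force: [-0.3, 0.7, -3.4]
opening: 0.0546
grasp_force: 66.3
clock: 8.1
ee_pos: [0.5101, 0.291, -0.0197]
eef_rot: [3.141, 0.001, 2.925]
wrist_force: [-0.1, -0.1, 2.3]
opening: 0.0548
grasp_force: 67.0
```

```bash
python3 -m creep '[[[0,0,0,0,0,-0.02,0.5],[0,0,0,0,0,-0.05,0.5],[0,0,0,0,0,-0.09,0.5],[0,0,0,0,0,-0.13,0.5],[0,0,0,0,0,-0.13,0.5]]]'
python3 - <<'E'
from h import *
print(need([.538,.0243,.11],5.2))
E
```

```text
clock: 8.72
ee_pos: [0.5123, 0.2922, 0.1139]
eef_rot: [3.136, 0.006, 2.925]
wrist_force: [0.2, 0.7, -4.3]
opening: 0.0546
grasp_force: 66.5
('turn', array([  0.23,   0.41, -17.6 ]), 'shift', array([-0.0826, -0.2562,  0.0031]))
```

```bash
python3 -m creep '[[[0,0,-3,-0.015,-0.045,0,0.5],[0,0,-7,-0.032,-0.1,0,0.5],[0,0,-11,-0.05,-0.155,0,0.5],[0,0,-15,-0.066,-0.205,0,0.5],[0,0,-17.6,-0.078,-0.243,0,0.5]]]'
python3 -m creep '[[[0,0,0,0,-0.005,0,0.5],[0,0,0,0,-0.005,0,0.5],[0,0,0,0,-0.005,0,0.5]]]'
python3 - <<'E'
from h import *
s=r.get_state();t=s["ee_pos"];print(t,s["eef_rot"],s["opening"],s["grasp_force"])
p=look("wrist",["thick_dowel","thin_dowel"]);
V=[]
for c in("wrist","top","scene"):
    q=p if c=="wrist" else cams.camera(c)
    m=mask(q,"base_half",proj(q,[t[0],t[1],t[2]+.035]))
    if m is None: print(c,"none");continue
    if c!="wrist": V.append((q,m))
    print(c,*fit([(q,m)],BASE,(t[0],t[1],5),z=t[2]+.0197))
for n,sg in(("thick_dowel",1),("thin_dowel",-1)):
    for d in cams.spot_point(p,n)[:2]: print(n,d["score"],onz(p,d["point"],t[2]+.0437))
print(need([.538,.0243,.11],5.2))
save(p["image"],"w5.png")
E
```

```text
clock: 9.35
ee_pos: [0.5311, 0.0347, 0.1074]
eef_rot: [3.141, -0.005, -3.05]
wrist_force: [0.1, -0.2, -4.5]
opening: 0.0544
grasp_force: 66.4
clock: 9.72
ee_pos: [0.5331, 0.0329, 0.109]
eef_rot: [3.141, -0.002, -3.05]
wrist_force: [0.8, 0.7, -4.0]
opening: 0.0546
grasp_force: 66.5
[0.5331 0.0329 0.109 ] [ 3.1409 -0.0018 -3.05  ] 0.054638238701117815 66.49442195892334
wrist thin_dowel 0.72 [281.9 159.2] [0.4994 0.0305]
wrist [0.5318 0.0329 4.8207] 0.7968246308713559
top none
scene [0.5299 0.0334 6.3759] 0.656227527685891
thin_dowel 0.72 [0.4828 0.0288 0.1527]
('turn', array([-0.  ,  0.01,  0.02]), 'shift', array([-0.0032, -0.008 , -0.    ]))
```

View pics/w5.png

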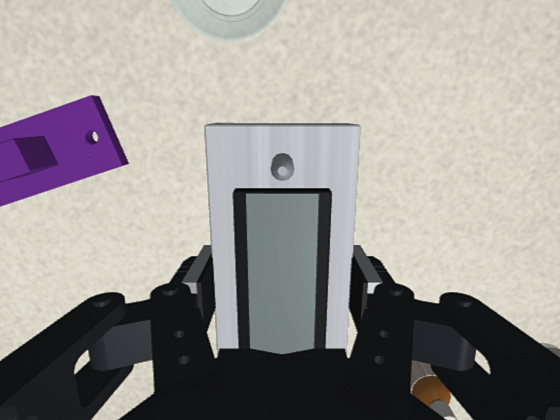

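The base is held level and square, thin dowel at (282,167), rear edge at row 126. Fingers are at mid-length (row 270), and the purple plate and dish are well clear.

```bash
python3 - <<'E'
from h import *
s=r.get_state();p=cams.camera("wrist");e=onz(p,(282,125.5),s["ee_pos"][2]+.0437);print("rear edge->centre",e+[.0617,.0056,0]-s["ee_pos"])
print(need([.5402,.0242,.036],5.2))
E
```

```text
rear edge->centre [-0.0005  0.0005  0.0437]
('turn', array([-0.  ,  0.01,  0.01]), 'shift', array([-0.0054, -0.0082,  0.0739]))
```

```bash
python3 -m creep '[[[0,0,0,-0.005,-0.008,0,0.5],[0,0,0,-0.005,-0.008,0.02,0.5],[0,0,0,-0.005,-0.008,0.04,0.5],[0,0,0,-0.005,-0.008,0.055,0.5],[0,0,0,-0.005,-0.008,0.055,0.5]]]'
python3 - <<'E'
from h import *
print(need([.5398,.0242,.0345],5.2),r.get_state()["ee_pos"])
for c in("top","scene"):
    p=cams.camera(c);m=mask(p,"stand",proj(p,[.538,.024,.03]))
    print(c,None if m is None else m.sum())
E
```

```text
clock: 10.9
ee_pos: [0.5385, 0.024, 0.0534]
eef_rot: [3.141, -0.003, -3.051]
wrist_force: [-1.1, -0.7, -4.1]
opening: 0.0549
grasp_force: 66.4
('turn', array([ 0.02, -0.19, -0.01]), 'shift', array([-0.0014,  0.0001,  0.0189])) [0.5385 0.024  0.0534]
top None
scene 973
```

```bash
python3 -m creep '[[[0,0,0,-0.0005,0,0.006,0.5],[0,0,0,-0.0005,0,0.011,0.5],[0,0,0,-0.0005,0,0.015,0.5],[0,0,0,-0.0005,0,0.017,0.5],[0,0,0,-0.0005,0,0.017,0.5]]]'
python3 -m creep '[[[0,0,0,0,0,0.001,0.5],[0,0,0,0,0,0.002,0.5],[0,0,0,0,0,0.002,0.5]]]'
```

```text
clock: 11.72
ee_pos: [0.54, 0.0243, 0.0376]
eef_rot: [3.142, -0.001, -3.051]
wrist_force: [0.1, 0.2, -4.7]
opening: 0.0546
grasp_force: 66.5
clock: 12.1
ee_pos: [0.5402, 0.0243, 0.0359]
eef_rot: [-3.142, -0.0, -3.051]
wrist_force: [0.2, 0.7, -4.7]
opening: 0.0546
grasp_force: 66.5
```

```bash
python3 -m creep '[[[0,0,0,0,0,0.001,0.5],[0,0,0,0,0,0.002,0.5],[0,0,0,0,0,0.002,0.5]]]'
python3 -m creep '[[[0,0,0,0,0,0.0005,0.5],[0,0,0,0,0,0.001,0.5],[0,0,0,0,0,0.001,0.5]]]'
```

```text
clock: 12.48
ee_pos: [0.5403, 0.0243, 0.0342]
eef_rot: [-3.142, -0.0, -3.051]
wrist_force: [-1.2, -0.3, -0.6]
opening: 0.0546
grasp_force: 66.8
clock: 12.85
ee_pos: [0.5403, 0.0243, 0.0342]
eef_rot: [-3.142, -0.0, -3.051]
wrist_force: [-3.8, -1.2, 7.5]
opening: 0.0543
grasp_force: 68.0
```

```bash
python3 -m creep '[[[0,0,0,0,0,-0.001,0.7],[0,0,0,0,0,-0.001,0.8],[0,0,0,0,0,-0.001,1],[0,0,0,0,0,-0.001,1],[0,0,0,0,0,-0.001,1]]]'
python3 -m creep '[[[0,0,0,0,0,-0.02,1],[0,0,0,0,0,-0.05,1],[0,0,0,0,0,-0.1,1],[0,0,0,0,0,-0.16,1],[0,0,0,0,0,-0.2,1]]]'
python3 - <<'E'
from h import *
V=[]
p=look("wrist",["thick_dowel","thin_dowel"]);
for c in("wrist","top","scene"):
    q=p if c=="wrist" else cams.camera(c)
    m=mask(q,"base_half",proj(q,[.538,.024,.066]))
    if m is None: print(c,"none");continue
    V.append((q,m));print(c,*fit([(q,m)],BASE,(.538,.024,5.2),z=.054))
print(*fit(V,BASE,(.538,.024,5.2),True,.054))
print(need([.50,-.3175,.24],23.7),r.get_state()["joints"])
E
```

```text
clock: 13.48
ee_pos: [0.5403, 0.0243, 0.0338]
eef_rot: [-3.142, -0.0, -3.051]
wrist_force: [0.1, 0.1, 0.7]
opening: 0.0854
grasp_force: 0.0
clock: 14.1
ee_pos: [0.5414, 0.0243, 0.2371]
eef_rot: [-3.141, 0.004, -3.051]
wrist_force: [0.2, 0.2, 0.7]
opening: 0.0856
grasp_force: 0.0
wrist thick_dowel 0.56 [283.6 224.7] [0.6031 0.0326]
wrist thin_dowel 0.68 [281.7 130.5] [0.4938 0.0205]
wrist thin_dowel 0.49 [384.8 287.7] [0.675  0.1672]
wrist [0.5383 0.0243 4.8623] 0.9782122709887001
top none
scene [0.5381 0.0243 3.3937] 0.9303048657379366
[0.5381 0.0242 4.7222 0.0541] 0.9546220246315229
('turn', array([  0.07,  -0.23, -18.5 ]), 'shift', array([ 0.0696, -0.3369, -0.0083])) [-0.0355  0.1245  1.8095 -0.      1.2118 -1.697 ]
```

```bash
python3 -m creep '[[[0,0,-4,0.01,-0.05,0,1],[0,0,-8,0.022,-0.105,0,1],[0,0,-12,0.034,-0.16,0,1],[0,0,-16,0.046,-0.215,0,1],[0,0,-18.5,0.055,-0.27,0,1]]]'
python3 - <<'E'
from h import *
print(need([.5,-.3175,.22],23.7))
E
```

```text
clock: 15.12
ee_pos: [0.5087, -0.2508, 0.2321]
eef_rot: [3.139, -0.002, -2.727]
wrist_force: [1.2, -1.1, -0.4]
opening: 0.0855
grasp_force: 0.0
('turn', array([ 0.14, -0.09,  0.08]), 'shift', array([ 0.0348, -0.0576,  0.012 ]))
```

```bash
python3 -m creep '[[[0,0,0,0.018,-0.03,0.005,1],[0,0,0,0.034,-0.055,0.01,1],[0,0,0,0.034,-0.055,0.01,1],[0,0,0,0.034,-0.055,0.01,1]]]'
python3 - <<'E'
from h import *
p=look("wrist",["cover","thick_hole","thin_hole"])
V=[]
for c in("wrist","top","scene"):
    q=p if c=="wrist" else cams.camera(c)
    m=mask(q,"cover",proj(q,[.4995,-.3175,.015]))
    if m is None: print(c,"none");continue
    V.append((q,m));print(c,*fit([(q,m)],COVER,(.4995,-.3175,23.7)))
print(*fit(V,COVER,(.4995,-.3175,23.7),True))
for n in("thick_hole","thin_hole"):
    for d in cams.spot_point(p,n)[:2]: print(n,d["score"],onz(p,d["point"],0))
print(r.get_state()["ee_pos"],need([.5,-.3175,.22],23.7))
E
```

```text
clock: 15.62
ee_pos: [0.5004, -0.3126, 0.2227]
eef_rot: [3.139, -0.001, -2.728]
wrist_force: [-0.3, -0.1, 0.7]
opening: 0.0854
grasp_force: 0.0
wrist cover 0.87 [277.5 168.9] [ 0.4944 -0.3188]
wrist cover 0.78 [386.2 229.2] [ 0.5085 -0.1762]
wrist cover 0.65 [274.9 126.7] [ 0.4541 -0.3393]
wrist thick_hole 0.91 [347.3 231.4] [ 0.5288 -0.2161]
wrist thick_hole 0.58 [277.9 207.5] [ 0.5346 -0.3009]
wrist thin_hole 0.93 [425.7 233. ] [ 0.4943 -0.1321]
wrist [ 0.499  -0.3181 23.5455] 0.9561042524005487
top [ 0.4995 -0.3173 23.3286] 0.9362545202739093
scene [ 0.4983 -0.3181 22.9742] 0.9629618776921499
[ 0.4991 -0.318  22.9351  0.0001] 0.9460119989673319
thick_hole 0.91 [ 0.5347 -0.208   0.    ]
thick_hole 0.58 [ 0.5409 -0.2984  0.    ]
thin_hole 0.93 [ 0.4979 -0.1184  0.    ]
[ 0.501  -0.3134  0.2241] ('turn', array([-0.02,  0.01,  0.02]), 'shift', array([ 0.0026, -0.0033,  0.0041]))
```

```bash
python3 -m creep '[[[0,0,0,0.0035,-0.0035,0.05,1],[0,0,0,0.0035,-0.0035,0.1,1],[0,0,0,0.0035,-0.0035,0.15,1],[0,0,0,0.0035,-0.0035,0.19,1],[0,0,0,0.0035,-0.0035,0.2,1]]]'
python3 - <<'E'
from h import *
print(r.get_state()["ee_pos"],need([.499,-.318,-.004],23.5))
E
```

```text
clock: 16.8
ee_pos: [0.4967, -0.3164, 0.0207]
eef_rot: [3.136, -0.003, -2.728]
wrist_force: [0.1, 1.1, 1.2]
opening: 0.0853
grasp_force: 0.0
[ 0.4967 -0.3164  0.0207] ('turn', array([ 0.33, -0.19,  0.19]), 'shift', array([-0.0016, -0.0026,  0.0247]))
```

```bash
python3 -m creep '[[[0,0,0,0,0,0.008,1],[0,0,0,0,0,0.016,1],[0,0,0,0,0,0.02,1],[0,0,0,0,0,0.02,1],[0,0,0,0,0,0.02,1]]]'
python3 - <<'E'
from h import *
print(r.get_state()["ee_pos"],need([.499,-.318,-.004],23.5))
E
```

```text
clock: 17.42
ee_pos: [0.4995, -0.3185, 0.0045]
eef_rot: [-3.141, 0.001, -2.728]
wrist_force: [-0.4, 0.7, -0.1]
opening: 0.0854
grasp_force: 0.0
[ 0.4995 -0.3185  0.0045] ('turn', array([-0.05,  0.03,  0.2 ]), 'shift', array([0.0003, 0.0006, 0.0085]))
```

```bash
python3 -m creep '[[[0,0,0,0.0003,0.0005,0.004,1],[0,0,0,0.0003,0.0005,0.007,1],[0,0,0,0.0003,0.0005,0.007,0.2],[0,0,0,0.0003,0.0005,0.007,0.1],[0,0,0,0.0003,0.0005,0.007,0.1]]]' 60
python3 -m creep '[[[0,0,0,0,0,0,0.1],[0,0,0,0,0,0,0.1],[0,0,0,0,0,0,0.1],[0,0,0,0,0,0,0.1]]]' 90
```

```text
clock: 18.05
ee_pos: [0.4987, -0.3179, -0.0031]
eef_rot: [-3.141, 0.0, -2.728]
wrist_force: [-0.8, -0.0, -0.2]
opening: 0.0321
grasp_force: 0.0
clock: 18.55
ee_pos: [0.4991, -0.3182, -0.0027]
eef_rot: [-3.141, 0.0, -2.728]
wrist_force: [0.5, -1.4, 3.1]
opening: 0.0227
grasp_force: 90.1
```

```bash
python3 -m creep '[[[0,0,0,0,0,-0.02,0.1],[0,0,0,0,0,-0.05,0.1],[0,0,0,0,0,-0.09,0.1],[0,0,0,0,0,-0.13,0.1],[0,0,0,0,0,-0.15,0.1]]]'
python3 - <<'E'
from h import *
print(need([.540,.0243,.15],4.9))
E
```

```text
clock: 19.18
ee_pos: [0.4995, -0.3184, 0.1498]
eef_rot: [-3.138, 0.002, -2.728]
wrist_force: [0.0, 0.4, -1.1]
opening: 0.0224
grasp_force: 89.4
('turn', array([-0.16,  0.13, 18.8 ]), 'shift', array([-0.1749,  0.2976, -0.0009]))
```

```bash
python3 -m creep '[[[0,0,2,-0.02,0.034,0,0.1],[0,0,5,-0.048,0.082,0,0.1],[0,0,8,-0.076,0.13,0,0.1],[0,0,11,-0.104,0.177,0,0.1],[0,0,14,-0.13,0.22,0,0.1]]]'
python3 - <<'E'
from h import *
print(need([.540,.0243,.15],4.9))
E
```

```text
clock: 19.8
ee_pos: [0.5281, -0.0621, 0.1461]
eef_rot: [3.141, -0.002, -2.974]
wrist_force: [0.9, 0.4, -2.7]
opening: 0.0225
grasp_force: 89.4
('turn', array([ 0.05, -0.11,  4.71]), 'shift', array([-0.0262,  0.0832, -0.0039]))
```

```bash
python3 -m creep '[[[0,0,2,-0.012,0.04,0,0.1],[0,0,4.7,-0.025,0.078,0,0.1],[0,0,4.7,-0.025,0.078,0,0.1],[0,0,4.7,-0.025,0.078,0,0.1]]]'
python3 - <<'E'
from h import *
s=r.get_state();t=s["ee_pos"];z=t[2]+.0027;print(s["clock"],t,s["eef_rot"])
V=[]
for c in("wrist","top","scene"):
    q=cams.camera(c);m=mask(q,"cover",proj(q,[t[0],t[1],z+.015]))
    if m is None: print(c,"none");continue
    V.append((q,m));print(c,*fit([(q,m)],COVER,(t[0],t[1],4.9),z=z))
    for n in("thick_hole","thin_hole"):
        for d in cams.spot_point(q,n)[:2]: print("  ",c,n,d["score"],d["point"],onz(q,d["point"],z+.006))
    if c=="wrist": save(q["image"],"w6.png")
print(need([.540,.0243,.15],4.9))
E
```

```text
clock: 20.3
ee_pos: [0.5398, 0.0168, 0.1462]
eef_rot: [-3.141, -0.002, -3.053]
wrist_force: [-0.1, 0.1, -2.7]
opening: 0.0224
grasp_force: 89.4
20.3 [0.5398 0.0168 0.1462] [-3.1412 -0.0019 -3.0533]
wrist [0.5401 0.0169 4.6559] 0.7377275485774115
   wrist thick_hole 0.84 [45.2, 158.4] [ 0.5032 -0.0965  0.1549]
   wrist thin_hole 0.46 [527.7, 333.2] [0.5757 0.1533 0.1549]
   wrist thin_hole 0.24 [417.5, 334.7] [0.5818 0.0944 0.1549]
top none
scene [ 0.5717 -0.0404  4.6928] 0.7874172185430464
   scene thick_hole 0.8 [277.1, 186.7] [0.5894 0.0175 0.1549]
   scene thick_hole 0.73 [235.2, 172.8] [0.4944 0.0141 0.1549]
   scene thin_hole 0.82 [210.5, 263.4] [ 0.5685 -0.1936  0.1549]
   scene thin_hole 0.74 [235.9, 176.5] [0.5011 0.0056 0.1549]
('turn', array([-0.  ,  0.  ,  0.06]), 'shift', array([ 0.0001,  0.0078, -0.0031]))
```

View pics/w6.png

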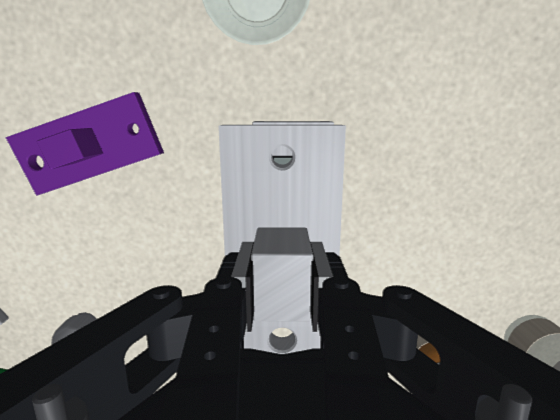

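The grey cover is held square, its thin hole at (283,157) and its large hole at (283,338) toward the far, thick-dowel end. Now put it exactly over the base.

```bash
python3 - <<'E'
from h import *
s=r.get_state();t=s["ee_pos"];p=cams.camera("wrist");c=np.array([np.cos(s["eef_rot"][2]),np.sin(s["eef_rot"][2]),0])*-1
for n,uv,d in(("thin",(283,157),.048),("thick",(283,338.5),-.048),("edge",(283,125),.062)): print(n,onz(p,uv,t[2]+.0147)+c*d-t)
# base dowels from the stored wrist view of the seated base
L=[o for o in pickle.load(open('obs.pkl','rb')) if o[1]=="wrist" and o[0] in("thick_dowel","thin_dowel")][-3:]
for o in L: print(o[0],o[4],onz(o[2],o[3],.078))
print(need([.5383,.0244,.11],4.9))
E
```

```text
thin [0.0001 0.0011 0.0147]
thick [-0.0016  0.0009  0.0147]
edge [0.0002 0.0011 0.0147]
thick_dowel 0.56 [0.5846 0.0306 0.078 ]
thin_dowel 0.68 [0.491  0.0202 0.078 ]
thin_dowel 0.49 [0.6463 0.1459 0.078 ]
('turn', array([-0.  ,  0.  ,  0.07]), 'shift', array([0.0018, 0.0079, 0.0369]))
```

```bash
python3 -m creep '[[[0,0,0,0.001,0.004,0.01,0.1],[0,0,0,0.0018,0.0078,0.02,0.1],[0,0,0,0.0018,0.0078,0.035,0.1],[0,0,0,0.0018,0.0078,0.045,0.1],[0,0,0,0.0018,0.0078,0.045,0.1]]]'
python3 -m creep '[[[0,0,0,0,0,0,0.1],[0,0,0,0,0,0,0.1]]]'
python3 - <<'E'
from h import *
print(r.get_state()["ee_pos"],need([.5384,.0243,.094],4.9))
E
```

```text
clock: 21.48
ee_pos: [0.5369, 0.0246, 0.1002]
eef_rot: [3.141, -0.003, -3.054]
wrist_force: [-0.0, -0.5, -2.0]
opening: 0.0226
grasp_force: 89.5
clock: 21.72
ee_pos: [0.539, 0.0245, 0.1025]
eef_rot: [-3.141, 0.001, -3.054]
wrist_force: [0.5, 0.5, -2.0]
opening: 0.0225
grasp_force: 89.5
[0.539  0.0245 0.1025] ('turn', array([-0.01,  0.08,  0.09]), 'shift', array([ 0.0006, -0.0002,  0.0085]))
```

```bash
python3 -m creep '[[[0,0,0,0.0006,0,0.004,0.1],[0,0,0,0.0006,0,0.008,0.1],[0,0,0,0.0006,0,0.011,0.1],[0,0,0,0.0006,0,0.013,0.1],[0,0,0,0.0006,0,0.013,0.1]]]'
python3 -m creep '[[[0,0,0,0,0,0.002,0.1],[0,0,0,0,0,0.004,0.1],[0,0,0,0,0,0.004,0.1]]]'
python3 - <<'E'
from h import *
s=r.get_state();print(s["torque"],need([.5384,.0243,.0753],4.9))
E
```

```text
clock: 22.35
ee_pos: [0.5375, 0.0245, 0.0886]
eef_rot: [3.142, -0.0, -3.054]
wrist_force: [-0.0, 0.1, -3.3]
opening: 0.0222
grasp_force: 89.5
clock: 22.72
ee_pos: [0.538, 0.0244, 0.0849]
eef_rot: [-3.141, 0.001, -3.054]
wrist_force: [1.0, -0.9, -3.1]
opening: 0.0224
grasp_force: 89.4
[-0.067  -0.1498 -0.0149] ('turn', array([-0.01,  0.04,  0.1 ]), 'shift', array([-0.0003, -0.0001,  0.0096]))
```

Past the tapers with no side force: the dowels are in the holes. Press on.

```bash
python3 -m creep '[[[0,0,0,0,0,0.002,0.1],[0,0,0,0,0,0.004,0.1],[0,0,0,0,0,0.006,0.1],[0,0,0,0,0,0.006,0.1],[0,0,0,0,0,0.006,0.1]]]' 110
python3 -m creep '[[[0,0,0,0,0,0.001,0.1],[0,0,0,0,0,0.002,0.1],[0,0,0,0,0,0.003,0.1],[0,0,0,0,0,0.003,0.1],[0,0,0,0,0,0.003,0.1]]]'
```

```text
clock: 23.35
ee_pos: [0.5381, 0.0245, 0.0795]
eef_rot: [-3.141, 0.001, -3.054]
wrist_force: [-0.7, -0.9, 3.5]
opening: 0.0219
grasp_force: 111.0
clock: 23.98
ee_pos: [0.5381, 0.0245, 0.0764]
eef_rot: [-3.141, 0.001, -3.054]
wrist_force: [-0.6, -0.3, 5.9]
opening: 0.022
grasp_force: 111.4
```

```bash
python3 -m creep '[[[0,0,0,0,0,0.0007,0.1],[0,0,0,0,0,0.0015,0.1],[0,0,0,0,0,0.0015,0.1],[0,0,0,0,0,0.0015,0.1]]]'
python3 -m creep '[[[0,0,0,0,0,0.0005,0.1],[0,0,0,0,0,0.001,0.1],[0,0,0,0,0,0.001,0.1],[0,0,0,0,0,0.001,0.1]]]'
```

```text
clock: 24.48
ee_pos: [0.5381, 0.0245, 0.0754]
eef_rot: [-3.141, 0.001, -3.054]
wrist_force: [-2.1, -0.8, 8.6]
opening: 0.0219
grasp_force: 112.1
clock: 24.98
ee_pos: [0.5382, 0.0245, 0.0754]
eef_rot: [-3.141, 0.0, -3.054]
wrist_force: [-4.2, -0.8, 14.2]
opening: 0.0218
grasp_force: 112.5
```

```bash
python3 -m creep '[[[0,0,0,0.0003,0,0.0006,0.1],[0,0,0,0.0003,0,0.0012,0.1],[0,0,0,0.0003,0,0.0012,0.1],[0,0,0,0.0003,0,0.0012,0.1],[0,0,0,0.0003,0,0.0012,0.1]]]'
python3 - <<'E'
from h import *
s=r.get_state();print(s["torque"],s["wrist_force"])
q=cams.camera("scene");w=cams.camera("wrist")
a=cv2.resize(q["image"][150:260,190:340],(764,560),interpolation=2)
b=cv2.resize(w["image"],(560,420))
save(np.hstack([cv2.resize(a,(400,300)),cv2.resize(b,(400,300))]),"end.png")
E
```

```text
clock: 25.6
ee_pos: [0.5381, 0.0245, 0.0753]
eef_rot: [-3.141, 0.001, -3.054]
wrist_force: [-7.0, -0.8, 20.5]
opening: 0.0216
grasp_force: 113.4
[-0.1172  1.0303  0.0021] [-6.9517 -0.8282 20.5212]
```

View pics/end.png

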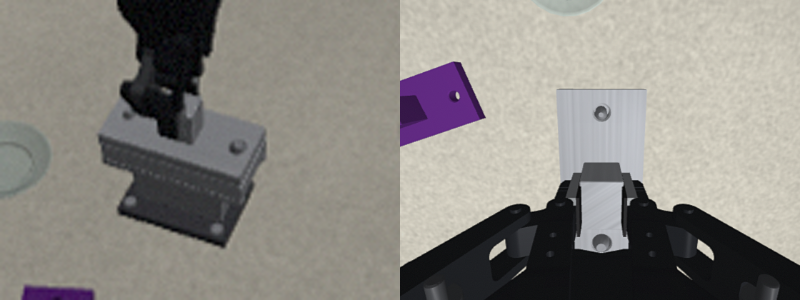

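Both halves meet with no gap in the scene view (left, seam around (180,165)), and the dowels show through both holes (238,147 left; 601,112 and 601,242 right). I'll take off the small side load before handing in.

```bash
python3 -m creep '[[[0,0,0,0.0005,0,0,0.1],[0,0,0,0.001,0,0,0.1],[0,0,0,0.001,0,0,0.1],[0,0,0,0.001,0,0,0.1]]]'
python3 - <<'E'
from h import *
s=r.get_state();print(s["torque"],s["wrist_force"])
E
```

```text
clock: 26.2
ee_pos: [0.5382, 0.0245, 0.0753]
eef_rot: [-3.141, 0.003, -3.054]
wrist_force: [-4.2, -1.1, 17.7]
opening: 0.0222
grasp_force: 113.3
[-0.1107  0.734   0.028 ] [-4.2305 -1.0546 17.7366]
```

```bash
python3 -c "
from h import *
print(r.sign_off())"
```

```text
the job is handed in; nothing more can be done
None
```

The job is handed in: the base half sits seated and centred on the stand, with the cover on its dowels (large hole over thick) and still held pressed shut at about 18 N, at 26 s of the 64 s allowed; one earlier grasp closed above the base without touching it.

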